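# Close the findings pots at the jeweller's bench

## Task

Close the four open blue pots on the jeweller's bench: pick up each of the four loose wooden lids by its knob and lay it, without dropping it, on the pot of its own size, so that its plug is in the mouth and the disc lies flat on the rim. Leave the pots standing where they are, and leave the already closed pot and the square wooden stamp alone.

Things in the scene. Friction and masses are not known exactly. Their poses are not given: they have to be found in the camera images.
- tiny_pot: open round blue glazed pot, the smallest of the four open ones: outer diameter 46 mm, mouth (straight inner wall) 36 mm, 45 mm high, 5 mm wall, a few brass findings in the bottom; loose, about 120 g. Origin: centre of its underside; z up.
- tiny_lid: wooden lid of the tiny pot, right way up on the bench: disc 54 mm across, 8 mm thick; under it a plug 20 mm across, 10 mm high (8 mm play all round in the mouth); on it a straight round knob 20 mm across, 26 mm high, top 44 mm over the origin. About 20 g. Origin: centre of the plug's underside; z up. Seated, the disc lies on the rim, origin 35 mm above the pot's.
- small_pot: open round blue glazed pot, the second smallest of the four open ones: outer diameter 62 mm, mouth (straight inner wall) 52 mm, 55 mm high, 5 mm wall, a few brass findings in the bottom; loose, about 200 g. Origin: centre of its underside; z up.
- small_lid: wooden lid of the small pot, right way up on the bench: disc 70 mm across, 8 mm thick; under it a plug 36 mm across, 10 mm high (8 mm play all round in the mouth); on it a straight round knob 20 mm across, 26 mm high, top 44 mm over the origin. About 32 g. Origin: centre of the plug's underside; z up. Seated, the disc lies on the rim, origin 45 mm above the pot's.
- medium_pot: open round blue glazed pot, the second largest of the four open ones: outer diameter 78 mm, mouth (straight inner wall) 68 mm, 65 mm high, 5 mm wall, a few brass findings in the bottom; loose, about 300 g. Origin: centre of its underside; z up.
- medium_lid: wooden lid of the medium pot, right way up on the bench: disc 86 mm across, 8 mm thick; under it a plug 52 mm across, 10 mm high (8 mm play all round in the mouth); on it a straight round knob 20 mm across, 26 mm high, top 44 mm over the origin. About 46 g. Origin: centre of the plug's underside; z up. Seated, the disc lies on the rim, origin 55 mm above the pot's.
- large_pot: open round blue glazed pot, the largest of the four open ones: outer diameter 94 mm, mouth (straight inner wall) 84 mm, 75 mm high, 5 mm wall, a few brass findings in the bottom; loose, about 420 g. Origin: centre of its underside; z up.
- large_lid: wooden lid of the large pot, right way up on the bench: disc 102 mm across, 8 mm thick; under it a plug 68 mm across, 10 mm high (8 mm play all round in the mouth); on it a straight round knob 20 mm across, 26 mm high, top 44 mm over the origin. About 64 g. Origin: centre of the plug's underside; z up. Seated, the disc lies on the rim, origin 65 mm above the pot's.
- closed_pot: a fifth blue pot of the same make, 70 mm across and 60 mm high, already closed: its wooden lid (disc 78 mm across, knob 20 mm across) is fixed on, top of the knob 94 mm up. Loose, to be left alone. Origin: centre of its underside.
- stamp: a wooden texture stamp, not a lid: square block 50 x 50 x 20 mm with a 16 mm handle rod ending in a 26 mm ball, 75 mm high in all; loose, to be left alone. Origin: centre of its underside.

How it is judged:
By the outcome, as a careful person would: the job done as asked, in the order asked, and still so for the second after the job is handed in, with the robot touching nothing.
It also fails if it takes over 109 s, if anything falls off the work surface, if the arm or the gripper's body presses on something with over 40 N, if the wrist force passes 120 N, or if a joint passes its speed limit or range.

## Robot

A 7-joint arm with a two-finger parallel gripper is mounted at the origin on the work surface. World frame = base frame: x ahead of the robot, y to its left, z up, the work surface at z = 0. Lengths are in mm, angles in rad, forces in N, time in s.
With the tool pointing down it reaches from about 350 to 900 mm from the base axis. Payload 7.2 kg.
Tool frame: the origin (TCP) lies midway between the tips of the shut fingers; the grasp point (between the pads) lies 19 mm behind it (r.grip_depth is the distance from the TCP to the grasp point, in mm); z points along the fingers, y is the line along which they close (so a half turn about z gives the same grasp; the last joint's range is limited). The gripper opens to 85 mm and grips with 20 to 120 N. Pads are 22 mm wide; open, the fingers measure 114 mm over their backs; the gripper's body (76 mm by 85 mm) begins 54 mm behind the grasp point. The pads swing forward as they close: fully open they stand 13 mm farther back than shut.
Start: joints at [-1.32, 0.411, -0.013, 1.596, 0.006, 1.134, -0.082], TCP at [195.901, 593.508, 231.297] pointing down, gripper open.
Joint ranges: [-2.95, 2.95], [-0.29, 1.99], [-1.47, 1.44], [0.14, 2.54], [-1.03, 4.17], [0.13, 1.85], [-2.86, 2.86]. Speed limits (rad/s): [2.39, 2.39, 3.01, 3.01, 3.14, 3.14, 3.14].

## Interface

Orientations are given as a rotation vector (axis times angle).
In Python, from rig import r, solver, vision, order gives the robot as it stands. Calls block until the motion is done:
- r.goto(position, orientation): joint-space move of the TCP to a pose.
- r.move_l(position, rot=None, v=150, stop_force=None): straight line of the TCP; rot=None keeps the orientation; v is the mean speed in mm/s. With stop_force (N) it stops when the force on the tool has changed by that much, and returns True; else False.
- r.move_j(angles): joint-space move.
- r.set_gripper(opening, grasp_force=None): opening from 0.0 (shut) to 1.0 (fully open); grasp_force is the grip in N (None keeps the last); returns when the fingers have stopped.
- r.wait(seconds).
- solver.solve_ik(position, orientation): joint angles nearest the present ones, or None.
- r.get_state(): the state.
- vision.snapshot(name): name is "scene" or "top" or "wrist"; returns the picture (384x512x3 uint8, blue, green, red); there is no depth.
- vision.camera_info(name): a dict with "fx", "fy", "cx", "cy" (pixels), "view" (4x4, takes a point from world to camera coordinates); the wrist camera has in their place "tool_from_camera" (4x4, takes a point from camera to tool coordinates, whose origin is the TCP and whose axes are the flange's). Camera axes: x right, y down, z forward; pixel columns grow to the right and rows downward; lengths in mm; the calibration is good to about 2 mm. The wrist camera is an equidistant fisheye: a pixel r from the principal point sees the ray r / f radians off the axis. A picture is of the moment at which its call begins: read the wrist's pose just before it. camera_info takes no time and is no camera call.
A pose or a line that the arm cannot do raises r.PlanningError and nothing moves.
- order.hand_in(): hands the job in; it is judged then, once.
The state is a dict: "time_s": time; "q": joint angles; "qvel": joint speeds; "joint_efforts": joint torques, N m; "position": TCP position; "orientation": TCP orientation; "ft_force": force on the tool from outside, world axes, zero at the start; "moment": the same for the moment, N m; "finger_gap": opening from 0.0 (shut) to 1.0 (fully open); "grasp_force": force on a finger pad.
Only numpy, scipy, OpenCV 4.12 (cv2) and the standard library are available. Lean on these libraries where they do the work, as an engineer would, in place of code of your own. Each camera call takes 0.05 s, during which the arm holds its last target. There are 200 camera calls.

## Working session

There is one attempt and no reset: what is moved stays moved. The work goes in short steps, each a Python script; the robot and the scene stay as the last script left them, time stands still between calls to the robot, and variables do not carry over. Pictures are saved under pics/ and viewed, at most 14 in all, crops included, and the job is handed in when it is done.

```bash
mkdir -p pics; ls; python3 - <<'E'
from rig import r, solver, vision, order
import cv2
for n in("top","scene"):
    cv2.imwrite(f"pics/{n}0.png",vision.snapshot(n)); print(n,vision.camera_info(n))
print(vision.camera_info("wrist"));s=r.get_state();print(s['time_s'],s['orientation'],s['ft_force'])
E
```

```text
pics
top {'fx': 382.5416899479902, 'fy': 382.5416899479902, 'cx': 252.88437253566102, 'cy': 189.48412275723754, 'view': array([[ 2.97937837e-02, -9.99396181e-01, -1.78774915e-02,
        -7.41813737e+00],
       [-9.93472553e-01, -2.76374433e-02, -1.10672748e-01,
         5.06680067e+02],
       [ 1.10111834e-01,  2.10581571e-02, -9.93696099e-01,
         9.95367889e+02],
       [ 0.00000000e+00,  0.00000000e+00,  0.00000000e+00,
         1.00000000e+00]])}
scene {'fx': 364.38581063272846, 'fy': 364.38581063272846, 'cx': 256.52650277961766, 'cy': 195.75537119728224, 'view': array([[-3.41659713e-01,  9.39822930e-01,  1.22516908e-03,
         1.86171330e+02],
       [ 6.59715319e-01,  2.40758493e-01, -7.11906627e-01,
        -3.28222856e+02],
       [-6.69361142e-01, -2.42421551e-01, -7.02273062e-01,
         1.54651305e+03],
       [ 0.00000000e+00,  0.00000000e+00,  0.00000000e+00,
         1.00000000e+00]])}
{'fx': 297.3186396354542, 'fy': 297.3186396354542, 'cx': 257.46804747657546, 'cy': 190.34765112849004, 'tool_from_camera': array([[ 7.82392374e-05, -9.57486966e-01, -2.88476523e-01,
         7.47220143e+01],
       [ 9.99999830e-01, -9.15957377e-05,  5.75232076e-04,
         1.59390991e+00],
       [-5.77200435e-04, -2.88476519e-01,  9.57486796e-01,
        -1.43767154e+02],
       [ 0.00000000e+00,  0.00000000e+00,  0.00000000e+00,
         1.00000000e+00]])}
0.1 [-4.98620462e-01 -3.10164647e+00  2.23824237e-03] [ 0.14929624 -0.37503697 -0.86805162]
```

View pics/top0.png

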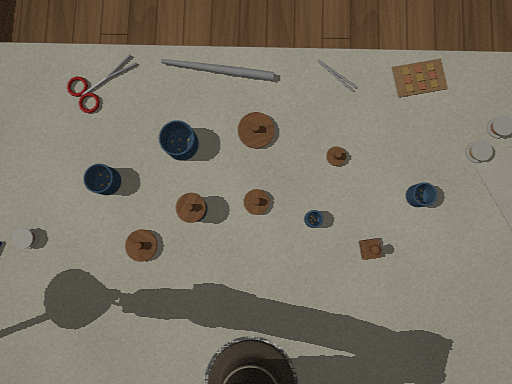

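View pics/scene0.png

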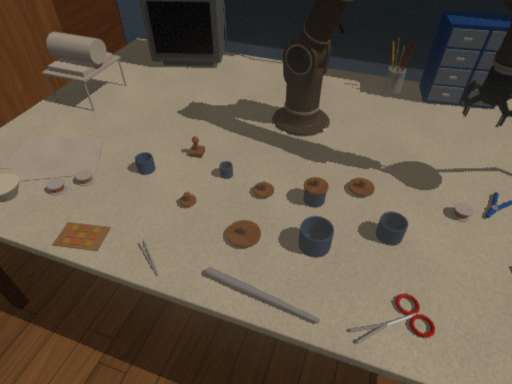

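```bash
cat > h.py <<'E'
import cv2, numpy as np
from rig import r, solver, vision, order
from scipy.spatial.transform import Rotation as R
POT={'tiny':(46,45),'small':(62,55),'medium':(78,65),'large':(94,75)}
LID={'tiny':54,'small':70,'medium':86,'large':102}
def mask(im,kind):
    h=cv2.cvtColor(im,cv2.COLOR_BGR2HSV)
    m=cv2.inRange(h,(95,90,15),(125,255,255)) if kind=='pot' else cv2.inRange(h,(2,90,30),(20,255,255))
    return cv2.morphologyEx(m,cv2.MORPH_CLOSE,np.ones((5,5)))
def contours(im,kind,amin):
    c=cv2.findContours(mask(im,kind),cv2.RETR_EXTERNAL,cv2.CHAIN_APPROX_NONE)[0]
    return [k for k in c if cv2.contourArea(k)>amin]
def plane(o,d,z): return (o+d*((z-o[2])/d[...,2:]))[...,:2]
def fixed(name,uv,z):
    i=vision.camera_info(name);V=i['view'];Rm=V[:3,:3]
    uv=np.atleast_2d(uv).astype(float)
    d=np.c_[(uv[:,0]-i['cx'])/i['fx'],(uv[:,1]-i['cy'])/i['fy'],np.ones(len(uv))]@Rm
    return plane(-Rm.T@V[:3,3],d,z)
def wcam(st):
    T=np.eye(4);T[:3,:3]=R.from_rotvec(st['orientation']).as_matrix();T[:3,3]=st['position']
    return T@vision.camera_info('wrist')['tool_from_camera']
def wrist(st,uv,z):
    i=vision.camera_info('wrist');T=wcam(st)
    p=np.atleast_2d(uv).astype(float)-[i['cx'],i['cy']]
    n=np.linalg.norm(p,axis=1);th=n/i['fx']
    d=np.c_[p/np.maximum(n,1e-9)[:,None]*np.sin(th)[:,None],np.cos(th)]@T[:3,:3].T
    return plane(T[:3,3],d,z)
def circ(p):
    (x,y),rad=cv2.minEnclosingCircle(p.astype(np.float32)); return np.array([x,y]),2*rad
E
python3 - <<'E'
from h import *
im=vision.snapshot('top')
for k,z in(('pot',50),('lid',18)):
    for c in contours(im,k,60):
        c=c[:,0]; p=fixed('top',c,z); q,d=circ(p); print(k,c.mean(0).round(),q.round(),round(d,1),'area-d',round(2*np.sqrt(cv2.contourArea(p.astype(np.float32))/np.pi),1),'reach',round(np.hypot(*q)))
T=wcam(r.get_state());print(T.round(2), R.from_rotvec(r.get_state()['orientation']).as_matrix().round(2))
E
```

```text
pot [313. 218.] [ 433. -152.] 45.7 area-d 42.9 reach 459
pot [421. 194.] [ 505. -430.] 79.5 area-d 68.1 reach 663
pot [102. 179.] [520. 406.] 99.9 area-d 86.7 reach 660
pot [178. 140.] [630. 210.] 111.7 area-d 100.7 reach 664
lid [281. 371.] [ 48. -79.] 72.4 area-d 39.8 reach 92
lid [237. 371.] [48. 42.] 117.7 area-d 41.2 reach 64
lid [370. 248.] [ 360. -307.] 68.8 area-d 55.1 reach 473
lid [141. 245.] [351. 302.] 85.4 area-d 82.4 reach 463
lid [190. 207.] [455. 174.] 81.2 area-d 78.5 reach 487
lid [256. 202.] [475.  -2.] 68.8 area-d 66.3 reach 475
lid [336. 156.] [ 606. -216.] 53.8 area-d 50.4 reach 644
lid [256. 130.] [674.   5.] 101.1 area-d 98.3 reach 674
lid [83. 94.] [762. 493.] 118.8 area-d 76.4 reach 908
lid [419.  77.] [ 834. -444.] 158.4 area-d 120.9 reach 945
lid [258.  23.] [1022.   25.] 1462.7 area-d 504.1 reach 1023
[[ 3.1000e-01  9.1000e-01  2.7000e-01  1.2541e+02]
 [ 9.5000e-01 -3.0000e-01 -9.0000e-02  6.1825e+02]
 [-0.0000e+00  2.9000e-01 -9.6000e-01  3.7443e+02]
 [ 0.0000e+00  0.0000e+00  0.0000e+00  1.0000e+00]] [[-0.95  0.31 -0.  ]
 [ 0.31  0.95 -0.  ]
 [-0.   -0.   -1.  ]]
```

```bash
cat >> h.py <<'E'
DOWN=R.from_matrix([[-1,0,0],[0,1,0],[0,0,-1]]).as_rotvec()
OFF=wcam({'orientation':DOWN,'position':np.zeros(3)})[:3,3]
def look(kind,xy,z,h=286):
    r.goto([xy[0]-OFF[0],xy[1]-OFF[1],z+h-OFF[2]],DOWN); r.wait(.15)
    st=r.get_state(); im=vision.snapshot('wrist'); best=None
    for c in contours(im,kind,200):
        p=wrist(st,c[:,0],z); q,d=circ(p)
        a=2*np.sqrt(cv2.contourArea(cv2.convexHull(p.astype(np.float32)))/np.pi)
        e=np.linalg.norm(q-xy)
        if best is None or e<best[0]: best=(e,q,d,a)
    return im,*best[1:]
E
python3 - <<'E'
from h import *
import json
P={'medium':(515,400),'large':(620,206),'small':(500,-420),'tiny':(433,-150)}
L={'medium':(351,302),'small':(475,-2),'tiny':(606,-216),'large':(674,5)}
out={}
for k,n in (('lid','medium'),('pot','medium'),('pot','large'),('lid','large'),('lid','small'),('pot','tiny'),('lid','tiny'),('pot','small')):
    z=POT[n][1] if k=='pot' else 18
    im,q,d,a=look(k,np.array((P if k=='pot' else L)[n]),z)
    cv2.imwrite(f'pics/w_{k}_{n}.png',im)
    out[k+n]=q.tolist(); print(k,n,q.round(1),round(d,1),round(a,1),'want',POT[n][0] if k=='pot' else LID[n],round(r.get_state()['time_s'],1))
json.dump(out,open('o.json','w'))
ims=[cv2.resize(cv2.imread(f'pics/w_{k}_{n}.png'),(400,300)) for k,n in(('pot','medium'),('lid','medium'),('pot','tiny'),('lid','large'))]
cv2.imwrite('pics/grid.png',np.vstack([np.hstack(ims[:2]),np.hstack(ims[2:])]))
E
```

```text
lid medium [350.2 306.8] 85.9 85.0 want 86 1.8
pot medium [522.3 415.5] 76.7 75.8 want 78 2.8
pot large [632.6 213.6] 92.7 91.9 want 94 3.9
lid large [674.3   8.1] 101.7 101.0 want 102 4.9
lid small [475.6   1.2] 69.5 68.9 want 70 5.9
pot tiny [ 433.6 -152.1] 44.5 43.7 want 46 6.8
lid tiny [ 606.9 -213.2] 53.6 52.8 want 54 7.8
pot small [ 504.6 -434.4] 60.6 59.7 want 62 8.9
```

View pics/grid.png

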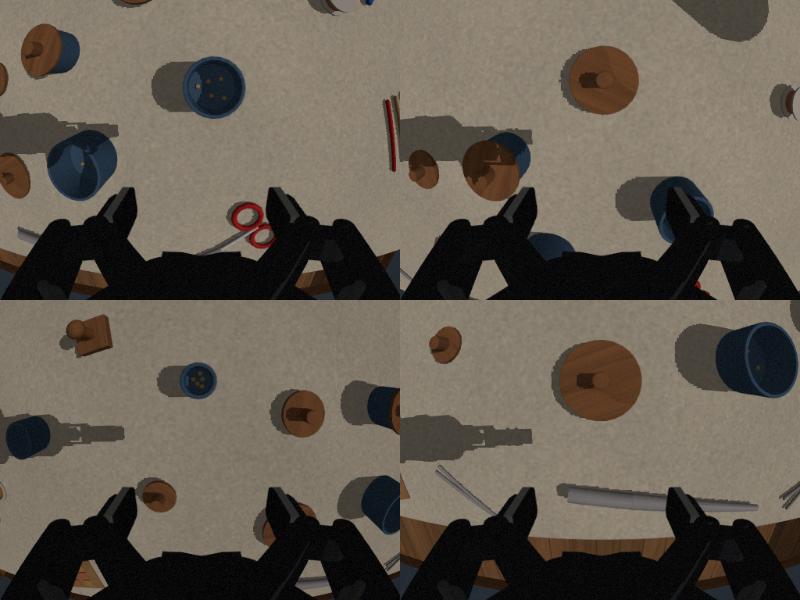

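```bash
cat >> h.py <<'E'
def up(z=170): p=r.get_state()['position']; r.move_l([p[0],p[1],z],v=250)
def grasp(xy,rot=DOWN,z=21):
    r.set_gripper(.5,25); r.goto([*xy,170],rot); r.move_l([*xy,60],v=250)
    hit=r.move_l([*xy,z],v=60,stop_force=6)
    r.set_gripper(0,25); s=r.get_state()
    print('grasp hit',hit,s['position'].round(1) if hasattr(s['position'],'round') else s['position'],'gap',round(s['finger_gap'],3),'F',s['grasp_force'],'t',round(s['time_s'],1))
E
python3 - <<'E'
from h import *
import json
o=json.load(open('o.json')); q=np.array(o['lidsmall'])
grasp(q); r.set_gripper(.5); up()
D2=(R.from_rotvec([0,0,np.pi/2])*R.from_rotvec(DOWN)).as_rotvec()
try: solver.solve_ik([*q,21],D2); 
except Exception as e: print(e)
grasp(q,D2); r.set_gripper(.5); up()
im,q2,d,a=look('lid',q,18); print('commanded',q,'seen',q2,d); cv2.imwrite('pics/regrasp.png',im)
E
```

```text
grasp hit False [475.8   1.2  21.4] gap 0.222 F 24.926159977912903 t 12.7
grasp hit False [475.8   1.2  21.3] gap 0.222 F 25.922744572162628 t 16.9
commanded [475.5506897    1.20052803] seen [475.28640747   3.07999253] 69.47599029541016
```

```bash
cat >> h.py <<'E'
BIAS=np.array([-.4,1.9])
def close(n,lid,pot):
    grasp(lid); z0=r.get_state()['position'][2]; h=POT[n][1]
    up(); g=r.get_state()['finger_gap']
    r.goto([*pot,190],DOWN); zs=z0+h-10
    r.move_l([*pot,zs+16],v=200); e=r.move_l([*pot,zs+2],v=50,stop_force=5)
    hit=r.move_l([*pot,zs-1.5],v=15,stop_force=3); s=r.get_state()
    print(n,'gap',round(g,3),round(s['finger_gap'],3),'early',e,'touch',hit,'dz',round(s['position'][2]-zs,1))
    if e: return False
    r.set_gripper(.45); r.move_l([*pot,zs+60],v=200)
    im,q,d,a=look('lid',pot,h+8); cv2.imwrite(f'pics/done_{n}.png',im)
    print(' lid at',(q-BIAS-pot).round(1),'from pot, dia',round(d,1),round(a,1),'t',round(r.get_state()['time_s'],1)); return True
E
python3 - <<'E'
from h import *
import json
o=json.load(open('o.json')); 
close('small',np.array([475.6,1.2]),np.array(o['potsmall'])-BIAS)
im=vision.snapshot('scene'); cv2.imwrite('pics/s1.png',cv2.resize(im[100:260,100:420],(800,400)))
E
python3 -c "
import cv2,numpy as np
a=cv2.imread('pics/s1.png');b=cv2.imread('pics/done_small.png')
cv2.imwrite('pics/c1.png',np.hstack([cv2.resize(a,(500,250)),cv2.resize(b,(300,250))]))"
```

```text
grasp hit False [475.9   1.2  21.4] gap 0.225 F 24.74034547805786 t 21.8
small gap 0.22 0.227 early False touch True dz 0.1
 lid at [ 0.2 -0.1] from pot, dia 69.8 68.9 t 27.1
```

View pics/c1.png

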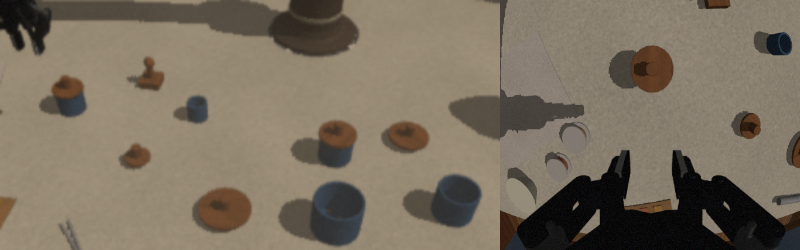

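The small pot (at about (70,100) in the left view) is closed with its lid flat and centred. The seating contact came at the expected height. Next I'll do the other three.

```bash
python3 - <<'E'
from h import *
import json
o=json.load(open('o.json'))
for n in('tiny','large','medium'):
    if not close(n,np.array(o['lid'+n])-BIAS,np.array(o['pot'+n])-BIAS): break
cv2.imwrite('pics/t2.png',vision.snapshot('top'))
im=vision.snapshot('scene'); cv2.imwrite('pics/s2.png',cv2.resize(im[100:290,100:440],(800,447)))
E
```

```text
grasp hit False [ 607.6 -215.2   21.5] gap 0.222 F 24.999408423900604 t 29.9
tiny gap 0.225 0.224 early False touch True dz -0.1
 lid at [ 0.1 -0.2] from pot, dia 53.7 52.8 t 34.4
grasp hit False [675.1   6.2  21.6] gap 0.222 F 24.642063975334167 t 37.2
large gap 0.222 0.221 early False touch True dz -0.0
 lid at [0.  0.4] from pot, dia 101.7 101.0 t 41.6
grasp hit False [350.8 305.1  21.4] gap 0.228 F 24.417545199394226 t 44.9
medium gap 0.22 0.221 early False touch True dz 0.1
 lid at [-0.   0.5] from pot, dia 85.8 84.9 t 49.3
```

View pics/s2.png

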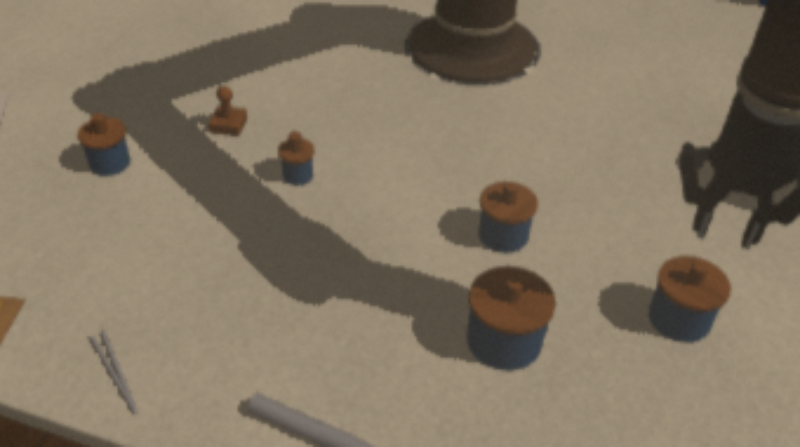

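View pics/t2.png

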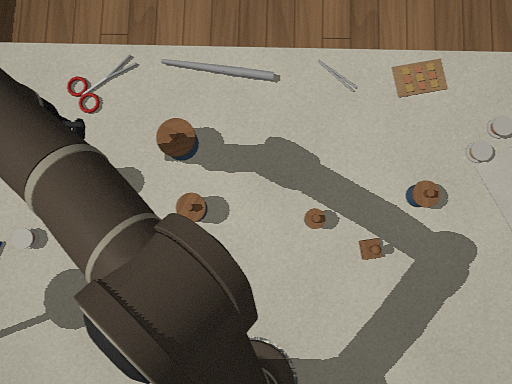

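All five pots are closed with their lids flat, and the closed pot at (192,208) and the stamp at (371,249) haven't moved. The gripper is clear of everything.

```bash
python3 -c "
from rig import order
print(order.hand_in())"
```

```text
the job is handed in; nothing more can be done
None
```

All four lids are seated flat on their own pots, each measured within about 0.5 mm of centre. The closed pot and the stamp were left alone, and the job was handed in at about 50 s of the 109 s allowed.

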